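# Unhook the worn bench pin from its bracket

### The job

Take the worn, notched grey bench pin out of the steel bracket: its tongue is hooked under a keeper bar, so lift and tilt its notched end up until it clears the front lip, then draw it out. Set it down flat and right way up in the middle of the round cork mat, without dropping it, and leave the dark plain pin where it is in its own bay.

Things in the scene. Friction and masses are not known exactly. Their poses are not given: they have to be found in the camera images.
- worn_pin_centre (a point): Loose ~100 g grey wooden bench pin, pale front end (+x) with a slot sawn in it. Sizes in mm: block 80 long (x), 45 wide (y), 30 high; this point is the block's centre, 15 over its underside. A tongue 24 long, 30 wide, 10 thick juts from the rear face, level with the underside: its tip is 64 behind this point. Lies in either bay, axes as the bracket's. Grip across the 45 width from above.
- fresh_pin_centre (a point): The other pin, to stay in the bracket's other bay: dark brown, plain front with no slot, same sizes and axes, this point at its block's centre. To free a pin, turn it front end up about its tongue tip: from 10 degrees the front is over the lip, up to 20 stays free; drawn 14 mm or more forward along its tilted length, the tongue leaves the keeper bar. Only gravity holds it.
- bracket: Fixed steel plate 136 x 250 x 6 mm; origin on the bench, midway between bays; x to the front lips, away from the robot. Bays at x 0, y +75 and -75; pin's underside at z 14 on a 34 wide rail. Lip: x 43-49, 61 wide, top z 32 (18 over the underside), ends turned back to x 31 along the pin's sides. Keeper bar over the tongue: x -58 to -50, z 32-40 (8 free height), legs 3 beside the tongue.
- mat: Round cork mat, diameter 180 mm, 6 mm thick, fixed on the bench to one side of the bracket (either side); origin at the centre of its underside, so its top is at z 6 mm.
Mind the look-alikes: they are no part of the job. What is shaped like the part that bears worn_pin_centre but yellow is not meant.

How it is judged:
By the outcome, as a careful person would: the job done as asked, in the order asked, and still so for the second after the job is handed in, with the robot touching nothing.
It also fails if it takes over 38 s, if anything falls off the work surface, if the arm or the gripper's body presses on something with over 40 N, if the wrist force passes 120 N, or if a joint passes its speed limit or range.

### The arm

A 7-joint arm with a two-finger parallel gripper is mounted at the origin on the work surface. World frame = base frame: x ahead of the robot, y to its left, z up, the work surface at z = 0. Lengths are in m, angles in rad, forces in N, time in s.
With the tool pointing down it reaches from about 0.4 to 0.875 m from the base axis. Payload 19.3 kg.
Tool frame: the origin (TCP) lies midway between the tips of the shut fingers; the grasp point (between the pads) lies 19 mm behind it; z points along the fingers, y is the direction in which the jaws open and shut (so a half turn about z gives the same grasp; the last joint's range is limited). The gripper opens to 85 mm and grips with 20 to 120 N. Pads are 22 mm wide; open, the fingers measure 114 mm over their backs; the gripper's body (76 mm by 85 mm) begins 54 mm behind the grasp point. The pads swing forward as they close: fully open they stand 13 mm farther back than shut.
Start: joints at [-1.274, 0.521, -0.036, 1.599, 0.021, 1.021, -0.113], TCP at [0.224, 0.583, 0.231] pointing down, gripper open.
Joint ranges: [-2.91, 2.91], [-0.3, 2.13], [-1.5, 1.42], [0.17, 2.43], [-1.26, 4.41], [0.16, 1.93], [-2.52, 2.52]. Speed limits (rad/s): [1.89, 1.89, 2.39, 2.39, 3.01, 3.01, 3.01].

### API

Orientations are given as [roll, pitch, yaw] about the fixed x, y, z axes, in that order (R = Rz(yaw) Ry(pitch) Rx(roll)).
In Python, from workcell import bot gives the robot as it stands.
- The arm moves only by the tool servo_tool, never from a script. Its argument "plan" is a list of rows, each a list of 5 numbers: the shift along the world's x, y, z in mm, then the turn about the world's z in rad, then the gripper's target within -1 to 1 (shut at 1, half-way at 0, fully open at -1). In form: [[tx, ty, tz, yaw, jaw], ...]. A call has exactly 10 rows; each row is the pose to reach, as a shift and turn from the pose commanded when the call began; what a row does not reach only later rows make up. A row lasts 1/12 s, in which the tool goes at most 41.7 mm and 7.16 degrees, less where a joint would pass 70% of its speed; a pose out of reach is approached as far as the arm can. A call with a gripper value outside its range is refused whole. The fingers move at their own pace and stop on an object; "squeeze" is the grip in N (left out, the last holds). Time passes only in rows, so rows that repeat a pose let the fingers close, or fill a call up. It gives the time, the measured TCP pose, the force and the opening at its end, in the units of the state.
- bot.observe(): the state, without advancing time (a new reading comes with each control period).
- bot.grab_frame(name): name is "scene" or "side" or "wrist"; returns the picture (384x512x3 uint8, blue, green, red); there is no depth.
- bot.calibration(name): a dict with "fx", "fy", "cx", "cy" (pixels), "T" (4x4, takes a point from camera to world coordinates). Camera axes: x right, y down, z forward; pixel columns grow to the right and rows downward; lengths in m; the calibration is good to about 2 mm. A picture is of the moment at which its call begins: read the wrist's pose just before it. calibration takes no time and is no camera call; for the wrist camera it gives the pose at the moment of the call.
- bot.job_done(): hands the job in, once; it reports no verdict.
The state is a dict: "clock": time; "qpos": joint angles; "qd": joint speeds; "joint_efforts": joint torques, N m; "position": TCP position; "tool_rot": TCP orientation; "force": force on the tool from outside, world axes, zero at the start; "moment": the same for the moment, N m; "grip_width": finger opening in m.
Only numpy, scipy, OpenCV 4.12 (cv2) and the standard library are available. Lean on these libraries where they do the work, as an engineer would, in place of code of your own. Each camera call takes 0.05 s, during which the arm holds its last target.

## Working session

There is one attempt and no reset: what is moved stays moved. The work goes in short steps, Python scripts to look and compute and a tool call to move; the robot and the scene stay as the last step left them, time stands still between calls to the robot, and variables do not carry over. Pictures are saved under pics/ and viewed, and the job is handed in when it is done.

Besides the shell and the picture viewer there is one more tool, called after "Emit:" as name([rows], argument=value, ...), one row to a line, values as JSON. servo_tool: Moves the arm, as the interface text tells. Its arguments: {"type":"object","properties":{"plan":{"type":"array","items":{"type":"array","items":{"type":"number"}}},"squeeze":{"type":"number"}},"required":["plan"]}

```bash
mkdir -p pics; ls; python3 - <<'E'
from workcell import bot
import cv2,numpy as np
s=bot.observe();print({k:np.round(v,3).tolist() for k,v in s.items()})
for n in("scene","side","wrist"):
    c=bot.calibration(n);print(n,c["fx"],c["cx"],c["cy"],np.round(c["T"],3).tolist())
    cv2.imwrite(f"pics/{n}0.png",bot.grab_frame(n))
E
```

```text
pics
{'clock': 0.0, 'qpos': [-1.274, 0.522, -0.036, 1.6, 0.021, 1.021, -0.113], 'qd': [0.002, -0.0, -0.0, -0.0, -0.0, -0.001, 0.001], 'joint_efforts': [-0.0, -92.711, 1.98, -36.994, 0.018, 0.008, 0.0], 'position': [0.224, 0.583, 0.231], 'tool_rot': [-3.14, 0.0, 2.775], 'force': [0.017, -0.09, -0.018], 'moment': [-0.026, 0.027, 0.005], 'grip_width': 0.085}
scene 390.68656257604215 258.06648233659496 188.84933241387688 [[0.661, 0.466, -0.588, 0.92], [0.75, -0.426, 0.506, -0.339], [-0.015, -0.775, -0.631, 0.507], [0.0, 0.0, 0.0, 1.0]]
side 396.74224475956055 254.19300904842765 186.78424710641957 [[0.98, -0.106, 0.165, 0.338], [-0.195, -0.614, 0.764, -0.675], [0.02, -0.782, -0.623, 0.654], [0.0, 0.0, 0.0, 1.0]]
wrist 341.84509828210156 252.85504614467303 190.9039004022978 [[0.359, 0.883, 0.303, 0.146], [0.934, -0.339, -0.117, 0.613], [-0.0, 0.325, -0.946, 0.373], [0.0, 0.0, 0.0, 1.0]]
```

View pics/scene0.png

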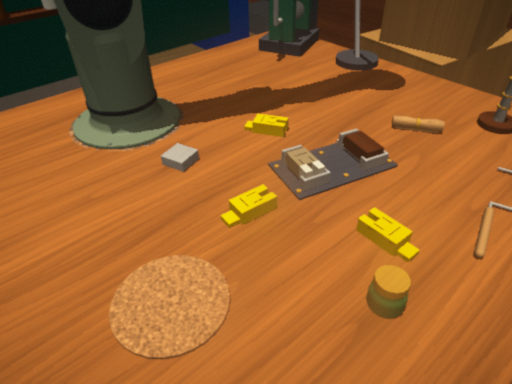

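View pics/side0.png

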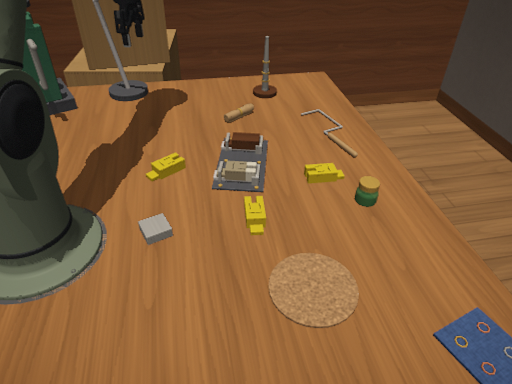

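View pics/wrist0.png

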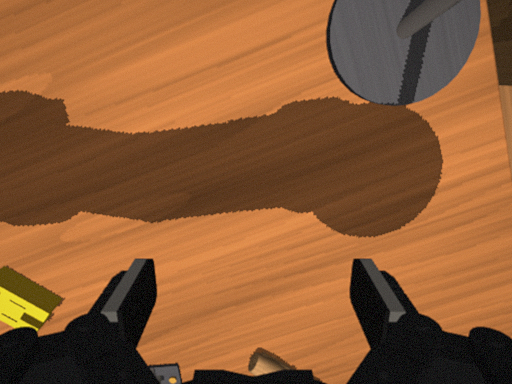

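The mat and grey-pin bay are on the −y side, and the yellow pins are decoys. Next I'll get coarse positions by casting rays.

```bash
cat > h.py <<'E'
import numpy as np,cv2
from workcell import bot
def ray(c,uv,z):
    uv=np.atleast_2d(np.array(uv,float));T=np.array(c["T"])
    d=np.c_[(uv[:,0]-c["cx"])/c["fx"],(uv[:,1]-c["cy"])/c["fy"],np.ones(len(uv))]@T[:3,:3].T
    o=T[:3,3];return o+d*((z-o[2])/d[:,2])[:,None]
def proj(c,P):
    T=np.array(c["T"]);p=(np.atleast_2d(P)-T[:3,3])@T[:3,:3]
    return np.c_[c["fx"]*p[:,0]/p[:,2]+c["cx"],c["fy"]*p[:,1]/p[:,2]+c["cy"]]
E
python3 - <<'E'
from h import *
for n,box in(("scene",(260,120,150,85)),("side",(200,120,80,80))):
    im=cv2.imread(f"pics/{n}0.png");x,y,w,h=box
    s=5 if n=="scene" else 7
    cv2.imwrite(f"pics/{n}0z.png",cv2.resize(im[y:y+h,x:x+w],None,fx=s,fy=s,interpolation=cv2.INTER_CUBIC))
cs=bot.calibration("scene");cd=bot.calibration("side")
print(ray(cs,[(270,166),(305,194),(396,163)],0.006).round(3))
print(ray(cs,[(170,305)],0.006).round(3),ray(cd,[(313,288)],0.006).round(3))
E
```

```text
[[0.411 0.134 0.006]
 [0.528 0.121 0.006]
 [0.59  0.345 0.006]]
[[ 0.57  -0.216  0.006]] [[ 0.562 -0.218  0.006]]
```

View pics/scene0z.png

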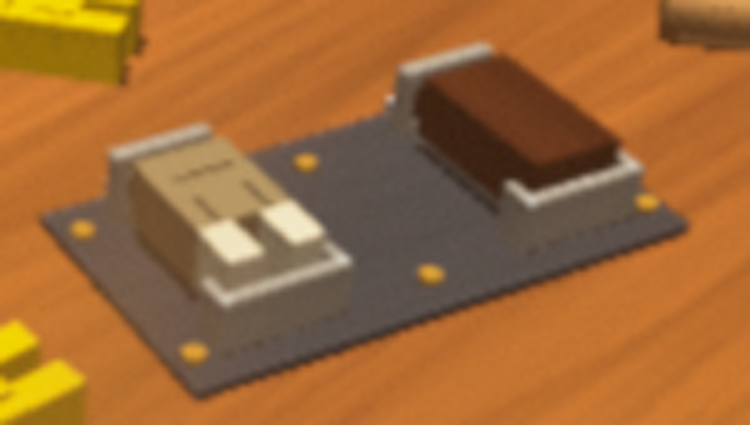

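View pics/side0z.png

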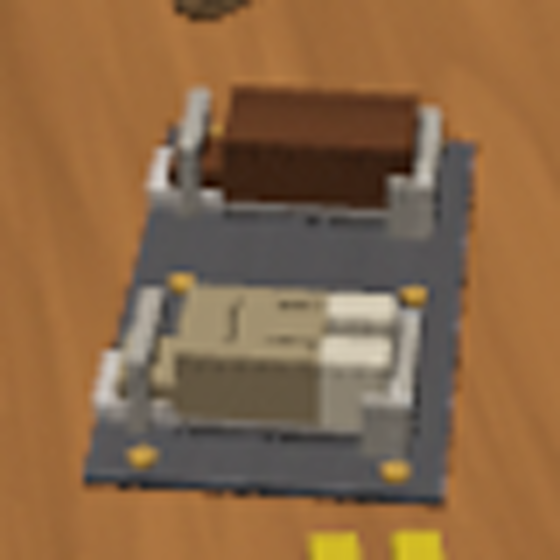

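```bash
python3 - <<'E'
from h import *
cs=bot.calibration("scene");cd=bot.calibration("side")
S=ray(cs,np.array([(42,215),(200,393),(687,228)])/5+[260,120],0.006)
D=ray(cd,np.array([(88,482),(443,500),(475,145)])/7+[200,120],0.006)
print(S.round(4),D.round(4))
for P in(S,D):
    e=P[2]-P[1]; f=P[1]-P[0]; print(np.linalg.norm(e),np.linalg.norm(f),np.degrees(np.arctan2(-e[0],e[1])),np.degrees(np.arctan2(f[1],f[0])),(P[0]+P[2])/2)
# bolts by colour
for n,c in(("scene",cs),("side",cd)):
    im=cv2.imread(f"pics/{n}0.png");h=cv2.cvtColor(im,cv2.COLOR_BGR2HSV)
    # mat centroid from ellipse: low-texture compare by saturation
    m=cv2.inRange(h,(8,60,110),(22,165,255)); m=cv2.morphologyEx(m,cv2.MORPH_CLOSE,np.ones((7,7)));m=cv2.morphologyEx(m,cv2.MORPH_OPEN,np.ones((7,7)))
    for k in cv2.findContours(m,0,2)[0]:
        if 3000<cv2.contourArea(k)<20000:
            e=cv2.fitEllipse(k);W=ray(c,k[:,0],0.006)[:,:2].astype(np.float32);print(n,e,cv2.minEnclosingCircle(W))
E
```

```text
[[0.4007 0.1391 0.006 ]
 [0.5316 0.1032 0.006 ]
 [0.5974 0.3385 0.006 ]] [[0.4014 0.1294 0.006 ]
 [0.5289 0.0965 0.006 ]
 [0.5952 0.3347 0.006 ]]
0.2443089374171061 0.1356547637093378 -15.639710284421266 -15.35275654191778 [0.49907567 0.23879158 0.006     ]
0.24722334756444758 0.13163450655687692 -15.55771826303272 -14.455673494481761 [0.49827705 0.23202589 0.006     ]
scene ((168.6610107421875, 305.9712829589844), (95.12667846679688, 122.27888488769531), 65.14852905273438) ((0.5627564787864685, -0.21167488396167755), 0.08903074264526367)
side ((87.79508972167969, 129.1663360595703), (61.426204681396484, 114.94654846191406), 38.534400939941406) ((0.007470220327377319, 0.5180784463882446), 0.3220212757587433)
```

Emit:
servo_tool([
  [20, -36, 0, 0.01, -1],
  [40, -72, 0, 0.02, -1],
  [59, -108, 0, 0.03, -1],
  [78, -143, 0, 0.04, -1],
  [97, -178, 0, 0.05, -1],
  [116, -213, 0, 0.06, -1],
  [135, -248, 0, 0.07, -1],
  [154, -283, 0, 0.08, -1],
  [173, -318, 0, 0.09, -1],
  [192, -353, 0, 0.098, -1],
])

```text
clock: 0.98
position: [0.4166, 0.2285, 0.2314]
tool_rot: [3.141, 0.0, 2.873]
force: [0.5, 0.1, 0.1]
grip_width: 0.0854
```

Emit:
servo_tool([
  [15, -27, 0, 0, -1],
  [30, -54, 0, 0, -1],
  [34, -60, 0, 0, -1],
  [34, -60, 0, 0, -1],
  [34, -60, 0, 0, -1],
  [34, -60, 0, 0, -1],
  [34, -60, 0, 0, -1],
  [34, -60, 0, 0, -1],
  [34, -60, 0, 0, -1],
  [34, -60, 0, 0, -1],
])

```text
clock: 1.82
position: [0.45, 0.1708, 0.2313]
tool_rot: [-3.142, -0.0, 2.874]
force: [0.6, -0.7, 0.9]
grip_width: 0.0852
```

```bash
python3 - <<'E'
from h import *
s=bot.observe();print(s["clock"],np.round(s["position"],4),np.round(s["tool_rot"],4))
c=bot.calibration("wrist");im=bot.grab_frame("wrist");cv2.imwrite("pics/w1.png",im);np.save("w1.npy",c,allow_pickle=True)
print(c["T"])
E
```

```text
1.8167 [0.45   0.1708 0.2313] [-3.1416 -0.      2.8735]
[[ 2.64823623e-01  9.11940964e-01  3.13420048e-01  3.69710317e-01]
 [ 9.64296679e-01 -2.50648215e-01 -8.54832527e-02  1.92685962e-01]
 [ 6.02495667e-04  3.24867896e-01 -9.45759212e-01  3.73874311e-01]
 [ 0.00000000e+00  0.00000000e+00  0.00000000e+00  1.00000000e+00]]
```

View pics/w1.png

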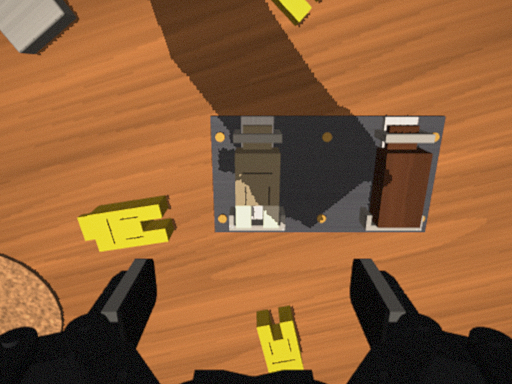

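```bash
python3 - <<'E'
from h import *
im=cv2.imread("pics/w1.png")
cv2.imwrite("pics/w1z.png",cv2.resize(im[105:245,200:300],None,fx=4,fy=4,interpolation=cv2.INTER_CUBIC))
c=np.load("w1.npy",allow_pickle=True).item()
P=ray(c,[(210,115),(445,115),(425,232),(216,232)],0.006);print(P.round(4),P.mean(0))
for a,b in((0,1),(3,2),(0,3),(1,2)):
    d=P[b]-P[a];print(np.linalg.norm(d),np.degrees(np.arctan2(d[1],d[0])))
E
```

```text
[[0.3978 0.1382 0.006 ]
 [0.4636 0.3779 0.006 ]
 [0.5955 0.3428 0.006 ]
 [0.5298 0.1036 0.006 ]] [0.49668144 0.24063139 0.006     ]
0.24851236908643712 74.63962880261367
0.24812193079077652 74.62682718078932
0.13642243370983978 -14.699201957016134
0.13647392282618295 -14.8633799565676
```

View pics/w1z.png

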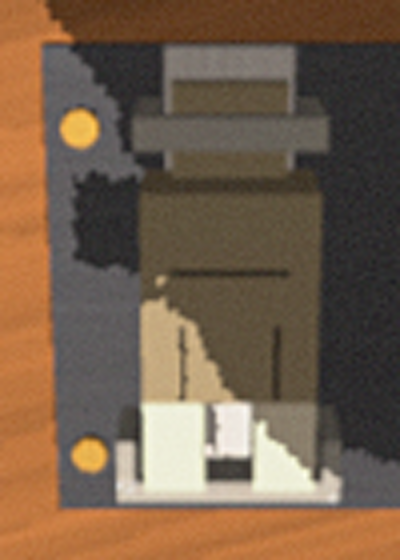

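```bash
python3 - <<'E'
from h import *
c=np.load("w1.npy",allow_pickle=True).item()
P=ray(c,np.array([(139,190),(321,190),(321,485),(139,489),(117,500),(341,500)])/4+[200,105],0.044);P[4:]=ray(c,np.array([(117,500),(341,500)])/4+[200,105],0.032)
print(P.round(4),P[:4].mean(0)); 
for a,b in((0,1),(3,2),(0,3),(1,2),(4,5)):
    d=P[b]-P[a];print(np.linalg.norm(d),np.degrees(np.arctan2(d[1],d[0])))
ex=np.array([.9646,-.2638]);ey=np.array([.2638,.9646])
o=np.array([0.4967,0.2406]);print("from plate",o-.075*ey)
print("lip front mid -49",P[4:].mean(0)[:2]-.049*ex, (P[:4,:2]-(o-.075*ey))@np.c_[ex,ey])
# decoy check: mat by side/scene
cd=bot.calibration("side")
pts=ray(cd,[(269,288),(358,290),(312,254),(318,323)],0.006);print(pts.round(4))
E
```

```text
[[0.4358 0.1563 0.044 ]
 [0.4477 0.1994 0.044 ]
 [0.5248 0.1803 0.044 ]
 [0.5132 0.1336 0.044 ]
 [0.52   0.1247 0.032 ]
 [0.5363 0.1841 0.032 ]] [0.48039248 0.16740547 0.044     ]
0.044700588193100056 74.63584131376656
0.04816890484740135 76.00856298479968
0.08059930924086837 -16.342173624783985
0.07946081823125989 -13.865081055746558
0.061639290943621965 74.62707233334508
from plate [0.476915 0.168255]
lip front mid -49 [0.48089914 0.16732801] [[-0.03645473 -0.02238056]
 [-0.03640102  0.02232097]
 [ 0.04303678  0.02430434]
 [ 0.04413289 -0.02385314]]
[[ 0.4754 -0.2018  0.006 ]
 [ 0.6485 -0.2385  0.006 ]
 [ 0.5873 -0.1313  0.006 ]
 [ 0.5465 -0.2943  0.006 ]]
```

Emit:
servo_tool([
  [14, -3, -25, 0, -1],
  [28, -5, -55, 0, -1],
  [42, -7.5, -85, 0, -1],
  [42.5, -7.5, -110, 0, -1],
  [42.5, -7.5, -130, 0, -1],
  [42.5, -7.5, -140, 0, -1],
  [42.5, -7.5, -140, 0, -1],
  [42.5, -7.5, -140, 0, -1],
  [42.5, -7.5, -140, 0, -1],
  [42.5, -7.5, -140, 0, -1],
])

```text
clock: 2.7
position: [0.4933, 0.1633, 0.0926]
tool_rot: [3.14, 0.002, 2.873]
force: [-0.1, 0.7, -0.5]
grip_width: 0.0853
```

```bash
python3 - <<'E'
from h import *
s=bot.observe();print(s["clock"],np.round(s["position"],4),np.round(s["tool_rot"],4))
c=bot.calibration("wrist");im=bot.grab_frame("wrist");cv2.imwrite("pics/w2.png",im);np.save("w2.npy",c,allow_pickle=True)
E
```

```text
2.7 [0.4933 0.1633 0.0926] [3.1403e+00 1.6000e-03 2.8729e+00]
```

View pics/w2.png

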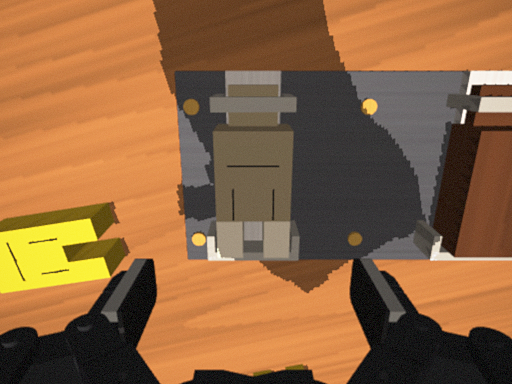

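```bash
python3 - <<'E'
from h import *
im=cv2.imread("pics/w2.png")
cv2.imwrite("pics/w2z.png",cv2.resize(im[90:270,190:320],None,fx=4.4,fy=3.3,interpolation=cv2.INTER_CUBIC))
c=np.load("w2.npy",allow_pickle=True).item()
ex=np.array([.9646,-.2638]);ey=np.array([.2638,.9646])
P=ray(c,[(214,131),(293,131),(216,220),(292,220),(217,256),(290,256)],0.044);print(P.round(4))
print((P[:,:2]-[.479,.167])@np.c_[ex,ey]*1000)
P=ray(c,[(207,260),(299,260),(207,220),(299,220)],0.032);print((P[:,:2]-[.479,.167])@np.c_[ex,ey]*1000)
E
```

```text
[[0.4366 0.1564 0.044 ]
 [0.4483 0.1989 0.044 ]
 [0.4886 0.1413 0.044 ]
 [0.5009 0.1859 0.044 ]
 [0.5124 0.1345 0.044 ]
 [0.5247 0.179  0.044 ]]
[[-38.06496919 -21.39166978]
 [-37.9758723   22.65259852]
 [ 16.00451403 -22.27224213]
 [ 16.12309609  24.02413349]
 [ 40.83110699 -22.55573171]
 [ 40.96086332  23.6436805 ]]
[[ 50.74805139 -30.8315437 ]
 [ 50.92438689  31.31796132]
 [ 21.3073732  -29.49224536]
 [ 21.45993463  30.07022805]]
```

View pics/w2z.png

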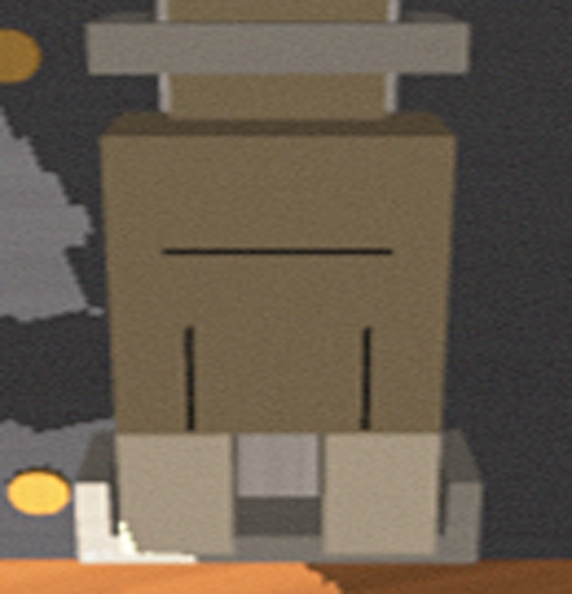

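Emit:
servo_tool([
  [0, 0, -20, 0, -1],
  [0, 0, -40, 0, -1],
  [0, 0, -55, 0, -1],
  [0, 0, -65, 0, -1],
  [0, 0, -72, 0, -1],
  [0, 0, -77, 0, -1],
  [0, 0, -80, 0, -1],
  [0, 0, -80, 0, -1],
  [0, 0, -80, 0, -1],
  [0, 0, -80, 0, -1],
], squeeze=25)

```text
clock: 3.58
position: [0.493, 0.163, 0.0118]
tool_rot: [3.141, 0.001, 2.873]
force: [-0.2, 0.1, 0.4]
grip_width: 0.0854
```

Emit:
servo_tool([
  [0, 0, 0, 0, 0],
  [0, 0, 0, 0, 0.1],
  [0, 0, 0, 0, 0.3],
  [0, 0, 0, 0, 0.5],
  [0, 0, 0, 0, 0.5],
  [0, 0, 0, 0, 0.5],
  [0, 0, 0, 0, 0.5],
  [0, 0, 0, 0, 0.5],
  [0, 0, 0, 0, 0.5],
  [0, 0, 0, 0, 0.5],
], squeeze=25)

```text
clock: 4.42
position: [0.4928, 0.163, 0.0115]
tool_rot: [3.141, 0.0, 2.873]
force: [-1.1, -1.5, 5.5]
grip_width: 0.0448
```

```bash
python3 - <<'E'
from h import *
s=bot.observe();print(s["clock"],np.round(s["position"],4),np.round(s["tool_rot"],4),s["force"],s["moment"])
c=bot.calibration("wrist");im=bot.grab_frame("wrist");cv2.imwrite("pics/w3.png",im)
im=bot.grab_frame("side");cv2.imwrite("pics/s3.png",cv2.resize(im[100:220,180:300],None,fx=5,fy=5,interpolation=cv2.INTER_CUBIC))
E
```

```text
4.4167 [0.4928 0.163  0.0115] [3.1414e+00 2.0000e-04 2.8727e+00] [-1.14430933 -1.48066596  5.51846949] [ 0.01937274  0.22960471 -0.02813324]
```

View pics/w3.png

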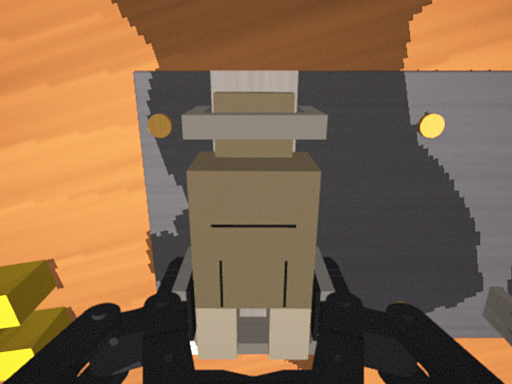

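View pics/s3.png

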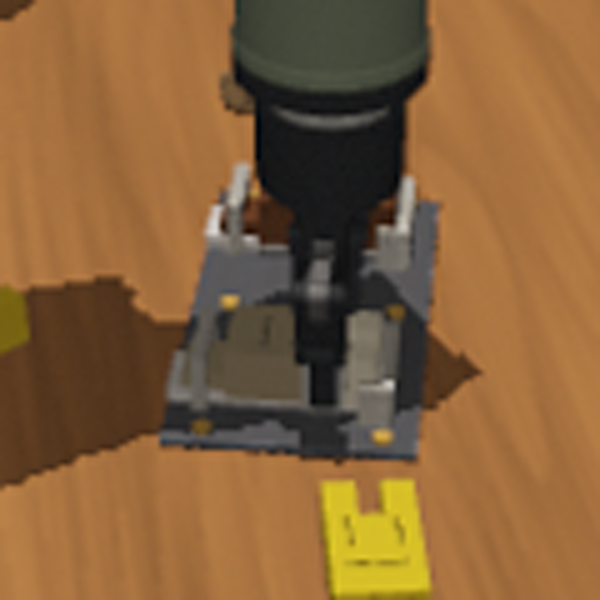

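Emit:
servo_tool([
  [-0.5, 0.1, 2.5, 0, 0.5],
  [-1, 0.3, 5, 0, 0.5],
  [-1.5, 0.4, 7.5, 0, 0.5],
  [-2.3, 0.6, 10, 0, 0.5],
  [-3, 0.8, 12.5, 0, 0.5],
  [-4, 1.1, 15, 0, 0.5],
  [-5, 1.4, 17.5, 0, 0.5],
  [-6, 1.6, 20, 0, 0.5],
  [-6.7, 1.8, 22, 0, 0.5],
  [-6.7, 1.8, 22, 0, 0.5],
], squeeze=25)

```text
clock: 5.35
position: [0.4859, 0.1648, 0.0337]
tool_rot: [3.141, 0.0, 2.873]
force: [0.8, 0.3, -2.6]
grip_width: 0.0446
```

```bash
python3 - <<'E'
from h import *
s=bot.observe();print(s["clock"],np.round(s["position"],4),np.round(s["tool_rot"],4),s["force"],s["moment"],s["grip_width"])
c=bot.calibration("wrist");im=bot.grab_frame("wrist");cv2.imwrite("pics/w4.png",im)
im=bot.grab_frame("side");cv2.imwrite("pics/s4.png",cv2.resize(im[100:220,180:300],None,fx=5,fy=5,interpolation=cv2.INTER_CUBIC))
E
```

```text
5.35 [0.4859 0.1648 0.0337] [3.1415e+00 1.0000e-04 2.8728e+00] [ 0.79906046  0.25301468 -2.56424742] [-0.12451322 -0.48606645  0.01400352] 0.04464515634479083
```

View pics/w4.png

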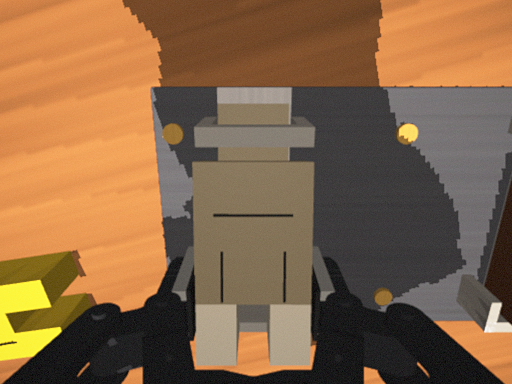

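View pics/s4.png

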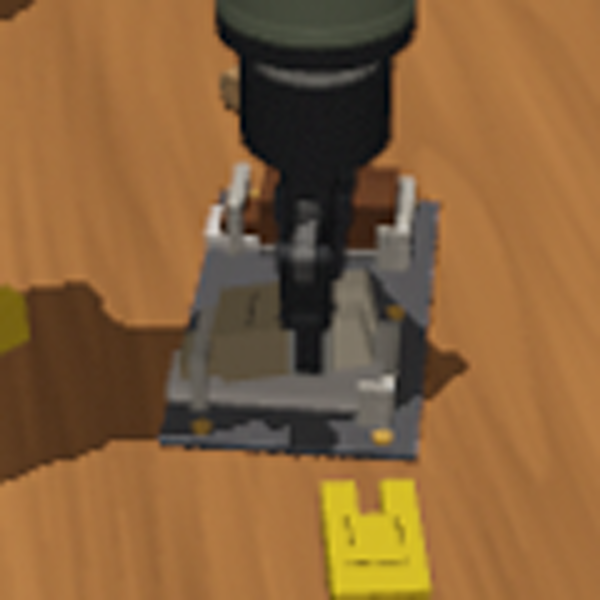

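Emit:
servo_tool([
  [2.8, -0.8, 0.7, 0, 0.5],
  [5.6, -1.5, 1.4, 0, 0.5],
  [8.4, -2.3, 2.1, 0, 0.5],
  [11.2, -3.1, 2.8, 0, 0.5],
  [14, -3.8, 3.6, 0, 0.5],
  [16.8, -4.6, 4.4, 0, 0.5],
  [19.6, -5.4, 5.1, 0, 0.5],
  [22.4, -6.1, 5.8, 0, 0.5],
  [25.2, -6.9, 6.5, 0, 0.5],
  [27, -7.4, 7, 0, 0.5],
], squeeze=25)

```text
clock: 6.28
position: [0.5134, 0.1572, 0.0404]
tool_rot: [3.142, 0.0, 2.873]
force: [-0.6, -0.3, -1.0]
grip_width: 0.0447
```

```bash
python3 - <<'E'
from h import *
s=bot.observe();print(s["clock"],np.round(s["position"],4),np.round(s["tool_rot"],4),s["force"],s["moment"],s["grip_width"])
c=bot.calibration("wrist");im=bot.grab_frame("wrist");cv2.imwrite("pics/w5.png",im)
im=bot.grab_frame("side");cv2.imwrite("pics/s5.png",cv2.resize(im[100:220,180:300],None,fx=5,fy=5,interpolation=cv2.INTER_CUBIC))
E
```

```text
6.2833 [0.5134 0.1572 0.0404] [3.1415e+00 2.0000e-04 2.8727e+00] [-0.57381518 -0.31562152 -0.96221091] [-0.02322063 -0.0373955  -0.03034251] 0.04468057448672589
```

View pics/w5.png

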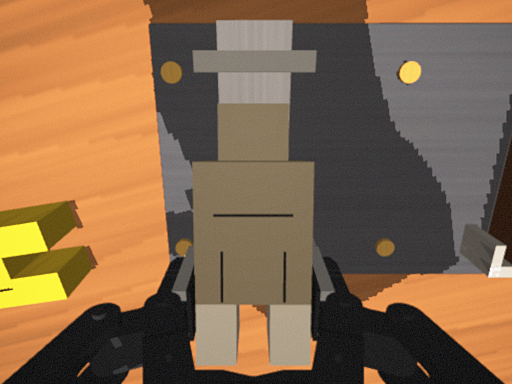

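View pics/s5.png

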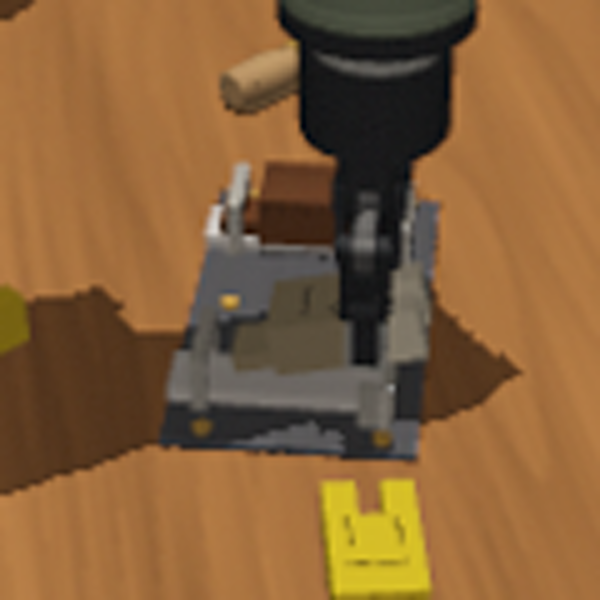

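Emit:
servo_tool([
  [6, -2, 8, 0, 0.5],
  [12, -4, 25, 0, 0.5],
  [16, -8, 45, 0, 0.5],
  [18, -20, 65, 0, 0.5],
  [22, -40, 80, 0, 0.5],
  [27, -68, 90, 0, 0.5],
  [32, -98, 90, 0, 0.5],
  [37, -128, 90, 0, 0.5],
  [42, -158, 90, 0, 0.5],
  [45, -188, 90, 0, 0.5],
])

```text
clock: 7.22
position: [0.5585, -0.0324, 0.1311]
tool_rot: [3.141, 0.001, 2.873]
force: [0.4, 0.4, -0.2]
grip_width: 0.0448
```

Emit:
servo_tool([
  [3, -25, 0, 0, 0.5],
  [6, -55, 0, 0, 0.5],
  [9, -85, 0, 0, 0.5],
  [12, -115, 0, 0, 0.5],
  [15, -145, 0, 0, 0.5],
  [17, -168, 0, 0, 0.5],
  [19, -182, 0, 0, 0.5],
  [19, -187, 0, 0, 0.5],
  [19, -187, 0, 0, 0.5],
  [19, -187, 0, 0, 0.5],
])

```text
clock: 8.05
position: [0.5771, -0.2163, 0.1303]
tool_rot: [3.141, -0.0, 2.874]
force: [0.4, 0.1, 0.4]
grip_width: 0.0449
```

```bash
python3 - <<'E'
from h import *
s=bot.observe();print(s["clock"],np.round(s["position"],4),np.round(s["tool_rot"],4),s["force"],s["moment"],s["grip_width"])
c=bot.calibration("wrist");im=bot.grab_frame("wrist");cv2.imwrite("pics/w6.png",im);np.save("w6.npy",c,allow_pickle=True)
im=bot.grab_frame("side");cv2.imwrite("pics/s6.png",im)
E
```

```text
8.05 [ 0.5771 -0.2163  0.1303] [ 3.1409e+00 -3.0000e-04  2.8738e+00] [0.40813008 0.13385226 0.42861486] [-0.00363866 -0.02385443 -0.01886353] 0.04489669578288906
```

View pics/w6.png

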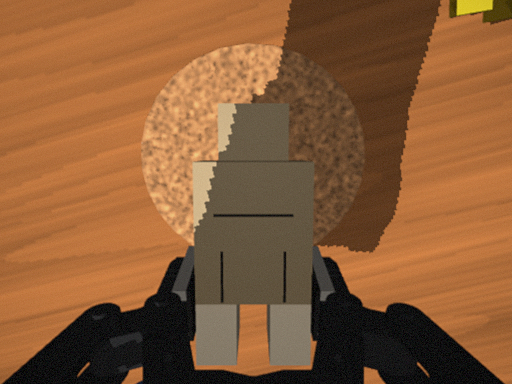

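View pics/s6.png

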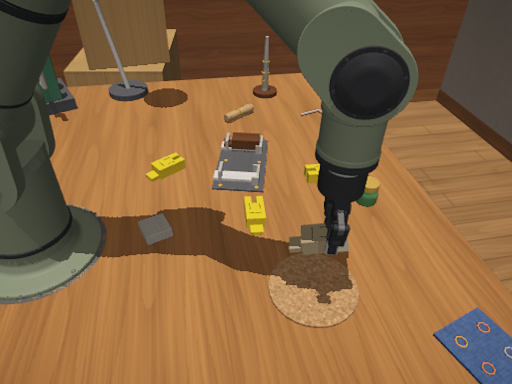

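```bash
python3 - <<'E'
from h import *
from scipy.optimize import least_squares as ls
c=np.load("w6.npy",allow_pickle=True).item()
im=cv2.imread("pics/w6.png")
P=ray(c,[(141,150),(365,152),(250,43),(191,243),(323,236)],0.006)[:,:2]
f=ls(lambda p:np.hypot(*(P-p[:2]).T)-.09,[.565,-.215]);print(f.x,f.fun)
cs=bot.calibration("scene")
# pin tilt: tongue width 30 tip px, block rear top edge
print(np.array(c["T"])[:3,3])
E
```

```text
[ 0.5625117  -0.21232064] [-0.00076396 -0.00031142 -0.00113149 -0.00052024 -0.00115004]
[ 0.49682051 -0.19457396  0.27294461]
```

Emit:
servo_tool([
  [-3, 0.8, -15, 0, 0.5],
  [-6, 1.6, -35, 0, 0.5],
  [-9, 2.2, -55, 0, 0.5],
  [-9, 2.2, -70, 0, 0.5],
  [-9, 2.2, -82, 0, 0.5],
  [-9, 2.2, -90, 0, 0.5],
  [-9, 2.2, -93, 0, 0.5],
  [-9, 2.2, -95, 0, 0.5],
  [-9, 2.2, -95, 0, 0.5],
  [-9, 2.2, -95, 0, 0.5],
])

```text
clock: 8.98
position: [0.5684, -0.2156, 0.0359]
tool_rot: [-3.142, 0.001, 2.873]
force: [0.2, 0.1, -0.2]
grip_width: 0.0449
```

Emit:
servo_tool([
  [0, 0, -4, 0, 0.5],
  [0, 0, -8, 0, 0.5],
  [0, 0, -11, 0, 0.5],
  [1, -0.3, -14, 0, 0.5],
  [2, -0.6, -17, 0, 0.5],
  [3, -0.8, -19, 0, 0.5],
  [4, -1.1, -21, 0, 0.5],
  [4.6, -1.3, -23, 0, 0.5],
  [5.2, -1.4, -25, 0, 0.5],
  [5.2, -1.4, -25, 0, 0.5],
], squeeze=20)

```text
clock: 9.82
position: [0.5734, -0.217, 0.0101]
tool_rot: [-3.142, 0.0, 2.873]
force: [0.5, -0.6, 1.8]
grip_width: 0.0447
```

```bash
python3 - <<'E'
from h import *
s=bot.observe();print(s["clock"],np.round(s["position"],4),np.round(s["tool_rot"],4),s["force"],s["moment"],s["grip_width"])
c=bot.calibration("wrist");im=bot.grab_frame("wrist");cv2.imwrite("pics/w7.png",im)
im=bot.grab_frame("side");cv2.imwrite("pics/s7.png",cv2.resize(im[210:330,260:380],None,fx=5,fy=5,interpolation=cv2.INTER_CUBIC))
E
```

```text
9.8167 [ 0.5734 -0.217   0.0101] [-3.1415e+00  4.0000e-04  2.8728e+00] [ 0.49755067 -0.58482633  1.8422684 ] [-0.05896011 -0.01181328 -0.01750776] 0.04472048519515448
```

View pics/w7.png

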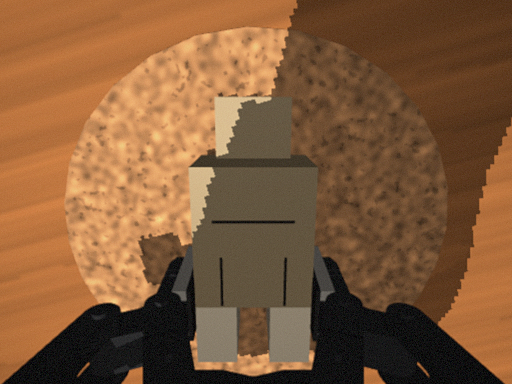

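View pics/s7.png

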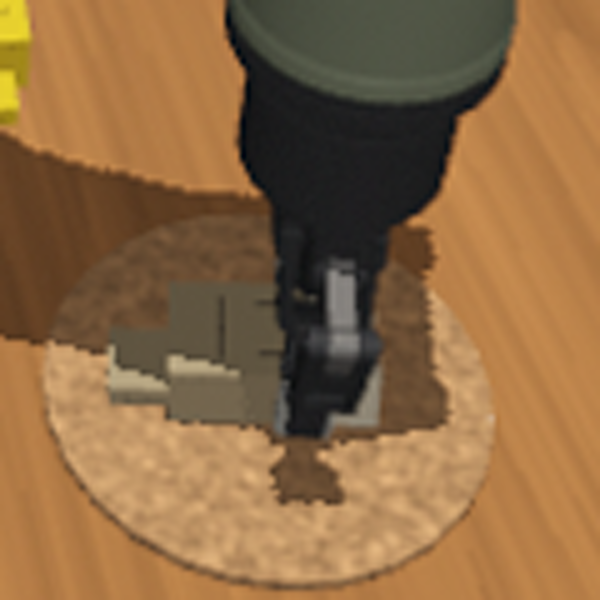

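Emit:
servo_tool([
  [0.3, 0, -1, 0, 0.5],
  [0.6, 0, -2, 0, 0.5],
  [0.9, 0, -3, 0, 0.5],
  [1.2, 0, -4, 0, 0.5],
  [1.5, 0, -5, 0, 0.5],
  [1.5, 0, -5.5, 0, 0.5],
  [1.5, 0, -6, 0, 0.5],
  [1.5, 0, -6, 0, 0.5],
  [1.5, 0, -6, 0, 0.5],
  [1.5, 0, -6, 0, 0.5],
])

```text
clock: 10.75
position: [0.5748, -0.2168, 0.0043]
tool_rot: [3.141, 0.0, 2.873]
force: [3.0, -1.1, 3.1]
grip_width: 0.0445
```

```bash
python3 - <<'E'
from h import *
s=bot.observe();print(s["clock"],np.round(s["position"],4),np.round(s["tool_rot"],4),s["force"],s["moment"],s["grip_width"])
c=bot.calibration("wrist");im=bot.grab_frame("wrist");cv2.imwrite("pics/w8.png",im)
im=bot.grab_frame("side");cv2.imwrite("pics/s8.png",cv2.resize(im[210:330,260:380],None,fx=5,fy=5,interpolation=cv2.INTER_CUBIC))
E
```

```text
10.75 [ 0.5748 -0.2168  0.0043] [3.1415e+00 2.0000e-04 2.8728e+00] [ 3.00924452 -1.10033628  3.05218   ] [-0.23342428 -0.13057556  0.08390353] 0.04445329072541761
```

View pics/w8.png

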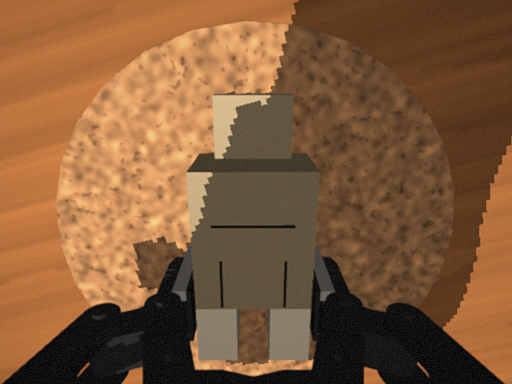

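View pics/s8.png

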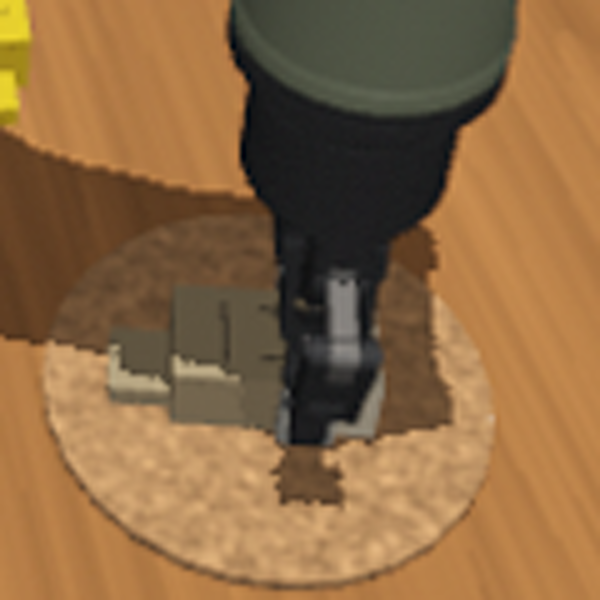

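Emit:
servo_tool([
  [0, 0, -0.4, 0, 0.5],
  [0, 0, -0.8, 0, 0.5],
  [0, 0, -0.8, 0, 0.5],
  [0, 0, -0.8, 0, 0.2],
  [0, 0, -0.8, 0, 0],
  [0, 0, -0.8, 0, -0.2],
  [0, 0, -0.8, 0, -0.5],
  [0, 0, -0.8, 0, -1],
  [0, 0, -0.8, 0, -1],
  [0, 0, -0.8, 0, -1],
])

```text
clock: 11.68
position: [0.5744, -0.2168, 0.0033]
tool_rot: [3.142, -0.001, 2.873]
force: [0.6, -0.7, 0.5]
grip_width: 0.0854
```

Emit:
servo_tool([
  [0, 0, 0, 0, -1],
  [0, 0, 5, 0, -1],
  [0, 0, 15, 0, -1],
  [0, 0, 30, 0, -1],
  [0, 0, 50, 0, -1],
  [0, 0, 75, 0, -1],
  [0, 0, 100, 0, -1],
  [0, 0, 120, 0, -1],
  [-10, 0, 135, 0, -1],
  [-20, 0, 145, 0, -1],
])

```text
clock: 12.52
position: [0.5552, -0.217, 0.1512]
tool_rot: [3.142, 0.003, 2.873]
force: [0.3, 1.1, -0.4]
grip_width: 0.0855
```

```bash
python3 - <<'E'
from h import *
s=bot.observe();print(s["clock"],np.round(s["position"],4),np.round(s["tool_rot"],4),s["force"],s["grip_width"])
c=bot.calibration("wrist");im=bot.grab_frame("wrist");cv2.imwrite("pics/w9.png",im);np.save("w9.npy",c,allow_pickle=True)
im=bot.grab_frame("side");cv2.imwrite("pics/s9.png",im)
E
```

```text
12.5167 [ 0.5552 -0.217   0.1512] [3.1416e+00 2.7000e-03 2.8729e+00] [ 0.33340577  1.09072879 -0.36221734] 0.08551379036524029
```

View pics/w9.png

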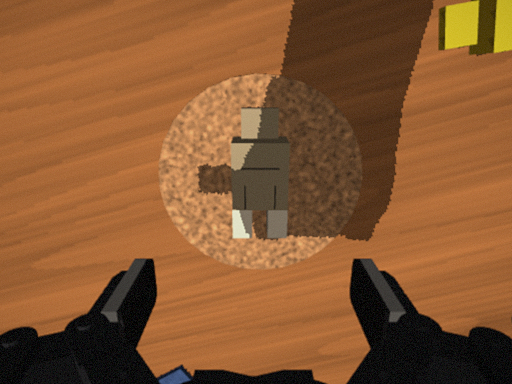

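View pics/s9.png

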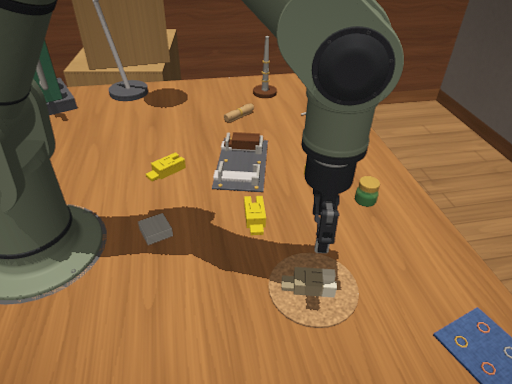

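```bash
python3 - <<'E'
from h import *
c=np.load("w9.npy",allow_pickle=True).item()
P=ray(c,[(231.5,143),(290,143),(232,238),(289,238)],0.036);M=ray(c,[(159,170),(362,170),(262,73),(262,269)],0.006)
print(P.mean(0),M.mean(0),np.linalg.norm(P[2:]-P[:2],axis=1),np.linalg.norm(P[1]-P[0]),np.linalg.norm(P[3]-P[2]))
print(M[:2].mean(0),M[2:].mean(0))
cv2.imwrite("pics/sc9.png",bot.grab_frame("scene"))
E
```

```text
[ 0.5638111  -0.21295371  0.036     ] [ 0.55866179 -0.21030953  0.006     ] [0.08030088 0.08032632] 0.04448799671875305 0.047732417304215013
[ 0.55383692 -0.20969521  0.006     ] [ 0.56348666 -0.21092385  0.006     ]
```

View pics/sc9.png

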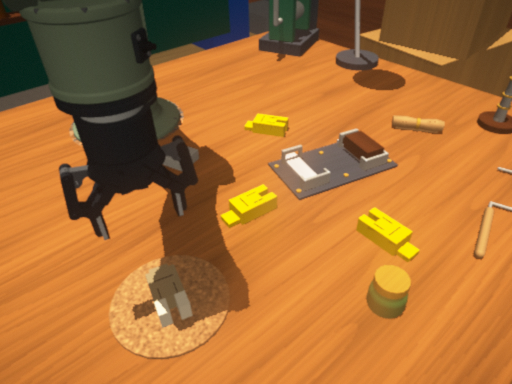

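```bash
python3 - <<'E'
from workcell import bot
print(bot.job_done())
E
```

```text
the job is handed in; nothing more can be done
None
```

The worn pin is out of the bracket and lying flat, right way up, near the middle of the cork mat. I handed the job in at about 12.6 s of the 38 s allowed.

**How it went:** I gripped the pin lightly, about 13 mm ahead of its centre. I lifted it 22 mm while easing back, and the keeper bar tipped the front up over the lip. I then drew it out along its tilt. On the mat the tail touched first and the pin was levelled as it came down, then released from rest. Forces read at the end of each move stayed under about 6 N.

**Last checks:**
- **Position:** the pin's centre measured (0.564, -0.213) m. The mat's centre measured (0.5625, -0.212) m with a circle fit from an earlier picture.
- **Disagreement:** a rougher four-point reading of the mat from the final picture gave (0.559, -0.210) m. The pin is therefore somewhere between 1.5 and 6 mm off centre; I trust the circle fit more.
- **Flatness:** the length and width of the pin's top matched its true size to within about 3 mm, so it is flat as far as that view shows.
- **Surroundings:** the dark pin is still in its bay, the yellow pins look unmoved, and the open gripper is well clear above.

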